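# Register the tip box and the freezer box in the bench corner stop

### The arm

A 7-joint arm with a two-finger parallel gripper is mounted at the origin on the work surface. World frame = base frame: x ahead of the robot, y to its left, z up, the work surface at z = 0. Lengths are in m, angles in degrees, forces in N, time in s.
With the tool pointing down it reaches from about 0.425 to 1.025 m from the base axis. Payload 9.4 kg.
Tool frame: the origin (TCP) lies midway between the tips of the shut fingers; the grasp point (between the pads) lies 19 mm behind it; z points along the fingers, y is the line along which they close (so a half turn about z gives the same grasp; the last joint's range is limited). The gripper opens to 93 mm and grips with 3 to 60 N. Pads are 15 mm wide; open, the fingers measure 128 mm over their backs; the gripper's body (75 mm by 188 mm) begins 65 mm behind the grasp point.
Start: joints at [59.204, 34.337, -0.143, 91.639, 0.103, 54.024, -4.572], TCP at [0.322, -0.649, 0.219] pointing down, gripper open.
Joint ranges: [-147.43, 147.43], [-19.82, 112.94], [-74.19, 73.91], [6.32, 146.72], [-59.91, 239.91], [6.04, 106.73], [-150.56, 150.56]. Speed limits (degrees/s): [127.2, 127.2, 172.46, 172.46, 180, 180, 180].

### API

Orientations are given as a 3x3 rotation matrix whose columns are the frame's x, y, z axes.
In Python, from bench import * gives the robot as it stands.
- The arm moves only by the tool play_rows, never from a script. Its argument "commands" is a list of rows, each an object of numbers: "tx", "ty", "tz": the shift along the tool's x, y, z in cm; "wx", "wy", "wz": the turn, a rotation vector about the tool's x, y, z in degrees; "jaw": the opening, from 0 (shut) to 1 (fully open). In form: [{"tx": .., "ty": .., "tz": .., "wx": .., "wy": .., "wz": .., "jaw": ..}, ...]. A call has 1 to 8 rows; each row shifts and turns the commanded pose from where the row before left it, along the tool's axes as they then stand; what a row does not reach is not made up. A row lasts 1/10 s, in which the tool goes at most 50 mm and 8.59 degrees, less where a joint would pass 70% of its speed; a pose out of reach is approached as far as the arm can. A call with a gripper value outside its range is refused whole. The fingers move at their own pace and stop on an object; "newtons" is the grip in N (left out, the last holds). Time passes only in rows, so rows that do not move let the fingers close. It gives the time, the measured TCP pose, the force, the opening and the grip force at its end, in the units of the state.
- observe(): the state, without advancing time (a new reading comes with each control period).
- capture(name): name is "scene" or "top" or "wrist"; returns a dict with "frame" (400x640x3 uint8, red, green, blue), "depth" (400x640 float32, m along the optical axis (not along the pixel's ray), 0 where there is no reading), "camera_matrix" (3x3 intrinsics, pixels), "distortion" ([k1, k2, p1, p2, k3] as OpenCV has them; the pictures are not rectified), "R" (3x3) and "t" (3): a world point X has camera coordinates R X + t; the wrist camera has in their place "tool_from_camera" (4x4, takes a point from camera to tool coordinates, whose origin is the TCP and whose axes are the flange's). Camera axes: x right, y down, z forward; pixel columns grow to the right and rows downward; lengths in m; the calibration is good to about 2 mm. A picture is of the moment at which its call begins: read the wrist's pose just before it.
- sign_off(): hands the job in; it is judged then, once.
The state is a dict: "time_s": time; "q": joint angles; "joint_velocities": joint speeds; "effort": joint torques, N m; "position": TCP position; "ee_rot": TCP orientation; "wrist_force": force on the tool from outside, world axes, zero at the start; "torque": the same for the moment, N m; "finger_gap": finger opening in m; "grasp_force": force on a finger pad.
Only numpy, scipy, OpenCV 4.12 (cv2) and the standard library are available. Lean on these libraries where they do the work, as an engineer would, in place of code of your own. Each camera call takes 0.05 s, during which the arm holds its last target. There are 200 camera calls.

### The job

Line the two boxes up in the corner stop for the pipetting station: first slide the pipette-tip box fully home into the corner, its long side flush along the long rail and its short side flush against the short rail. Only then slide the square freezer box flush along the long rail and snug up against the tip box, leaving both boxes tight. Keep both boxes flat on the bench, never lifted or tipped, and leave the jar, the wash bottle and the pen pot where they stand.

Things in the scene. Friction and masses are not known exactly. Their poses are not given: they have to be found in the camera images.
- corner_stop: Fixed L of two aluminium rails on the bench, each 12 mm thick, 30 mm tall. Origin: inside corner of the L at bench height; boxes go on its -x, -y side. Long rail (far from the robot): inner face at x = 0, from y = 12 to -340 mm. Short rail (robot's left): inner face at y = 0, from x = 0 to -120 mm. A thin dark mat marks the area, no step.
- tip_box: Loose pipette-tip box, closed rigid cuboid: grey base, clear lid over white tips. 86 mm along its x, 125 mm (long side) along its y, 62 mm tall, 0.2 to 0.4 kg. Origin: centre of underside. Starts between robot and long rail, turned up to 23 degrees from the rails. Home: centre 43 mm from the long rail's face, 62.5 mm from the short rail's.
- freezer_box: Loose square freezer box, rigid cuboid, white lid over brown base: 78 x 78 mm, 52 mm tall, 0.15 to 0.3 kg. Origin: centre of underside. Starts to the right of the tip box (farther along the stop's -y), turned up to 23 degrees from the rails. Home: centre 39 mm from the long rail's face, touching the tip box, 164 mm from the short rail's face.
- reagent_jar: Bystander: loose upright glass jar with a blue screw cap, 60 mm across, 100 mm tall, to the left of the stop. Origin: centre of its underside.
- wash_bottle: Bystander: loose upright white wash bottle, 68 mm across, about 200 mm tall with a thin red spout, to the right of the work. Origin: centre of its underside.
- pen_pot: Bystander: loose upright dark steel cup with pens, 72 mm across, 135 mm tall with the pens, to the left of the stop, behind the short rail and farther from the robot than the jar. Origin: centre of its underside.
Not all that is in view belongs to the job. What is shaped like the tip_box but turquoise is not meant. Leave any purple look-alike of the freezer_box alone.

How it is judged (in metres and radians):
On the way, in this order (a step that is already met when the one before it is completed fails the run):
1. the tip box is home in the corner while the freezer box still stands off (x of tip_box in the frame of corner_stop between -0.047 and -0.04 m and y of tip_box in the frame of corner_stop between -0.0665 and -0.0595 m and angle between the x axis of tip_box and the x axis of corner_stop, either way round below 0.04 rad and height (world z) of tip_box below 0.004 m and angle between tip_box's own z axis and vertical below 0.03 rad and horizontal distance between freezer_box and tip_box above 0.115 m), for 0.2 s.
2. the freezer box is flush with the long rail and against the tip box, which is still home (x of tip_box in the frame of corner_stop between -0.047 and -0.04 m and y of tip_box in the frame of corner_stop between -0.0665 and -0.0595 m and angle between the x axis of tip_box and the x axis of corner_stop, either way round below 0.04 rad and height (world z) of each of tip_box, freezer_box below 0.004 m and angle between each of tip_box, freezer_box's own z axis and vertical below 0.03 rad and x of freezer_box in the frame of corner_stop between -0.043 and -0.036 m and y of freezer_box in the frame of corner_stop between -0.17 and -0.16 m and (angle between the x axis of freezer_box and the x axis of corner_stop, either way round below 0.04 rad or angle between the y axis of freezer_box and the x axis of corner_stop, either way round below 0.04 rad)), for 0.2 s.
At the end, for the whole second after the job is handed in: Both boxes stand flat, at rest, square to the rails within 0.04 rad. Tip box: gaps to the long and the short rail each under 4 mm. Freezer box: gap to the long rail under 4 mm, centre within 170 mm of the short rail's face (gaps in the row under 6 mm in all) (all of step 2 and linear speed of each of tip_box, freezer_box below 0.01 m/s); the robot touches nothing.
It fails at once if a box is lifted off the bench or tipped (height (world z) of any of tip_box, freezer_box above 0.02 m or angle between any of tip_box, freezer_box's own z axis and vertical above 0.3 rad).
It fails at once if a bystander is moved or knocked over (distance of any of reagent_jar, wash_bottle, pen_pot from where it was at the start of the episode above 0.02 m or angle between any of reagent_jar, wash_bottle, pen_pot's own z axis and vertical above 0.3 rad).
It also fails if it takes over 70 s, if anything falls off the work surface, if the arm or the gripper's body presses on something with over 40 N, if the wrist force passes 120 N, or if a joint passes its speed limit or range.

## Working session

There is one attempt and no reset: what is moved stays moved. The work goes in short steps, Python scripts to look and compute and a tool call to move; the robot and the scene stay as the last step left them, time stands still between calls to the robot, and variables do not carry over. Pictures are saved under pics/ and viewed, at most 10 in all, crops included, and the job is handed in when it is done.

Besides the shell and the picture viewer there is one more tool, called after "Emit:" as name([rows], argument=value, ...), one row to a line, values as JSON. play_rows: Moves the arm, as the interface text tells. Its arguments: {"type":"object","properties":{"commands":{"type":"array"},"newtons":{"type":"number"}},"required":["commands"]}

```bash
mkdir -p pics; cat > h.py <<'E'
from bench import *
import numpy as np, cv2
def ray(c,px,z):
    px=np.array(px,float).reshape(-1,1,2)
    u=cv2.undistortPoints(px,np.array(c["camera_matrix"]),np.array(c["distortion"])).reshape(-1,2)
    R=np.array(c["R"]);t=np.array(c["t"])
    d=np.c_[u,np.ones(len(u))]@R; o=-R.T@t
    return o+d*((z-o[2])/d[:,2])[:,None]
def cloud(c):
    D=c["depth"];h,w=D.shape
    px=np.stack(np.meshgrid(np.arange(w),np.arange(h)),-1).reshape(-1,1,2).astype(float)
    u=cv2.undistortPoints(px,np.array(c["camera_matrix"]),np.array(c["distortion"])).reshape(-1,2)
    X=np.c_[u,np.ones(len(u))]*D.reshape(-1,1)
    return ((X-np.array(c["t"]))@np.array(c["R"])).reshape(h,w,3)
def save(n,f): cv2.imwrite("pics/"+n+".png",f[:,:,::-1])
E
python3 - <<'E'
from h import *
o=observe();print(o)
for n in("top","scene"):
    c=capture(n);save(n+"1",c["frame"]);np.savez(n+"1",**{k:np.array(v) for k,v in c.items()})
    print(n,-np.array(c["R"]).T@np.array(c["t"]))
E
```

```text
{'time_s': 0.0, 'q': array([59.2053792 , 34.38316354, -0.14556528, 91.67873539,  0.10267526,
       54.02386899, -4.5716486 ]), 'joint_velocities': array([-0.08943637, -0.07621843,  0.04118448, -0.01345259, -0.08332955,
        0.09668186, -0.00050744]), 'effort': array([ 2.28583613e-04, -7.65057206e+01,  1.49788711e+00, -2.52352256e+01,
       -5.24252700e-02,  1.69621396e-02,  1.01184605e-04]), 'position': array([ 0.32213838, -0.64897889,  0.21779075]), 'ee_rot': array([[ 8.95684202e-01,  4.44690005e-01, -7.81183296e-04],
       [ 4.44690671e-01, -8.95683305e-01,  1.27436650e-03],
       [-1.32994792e-04, -1.48881486e-03, -9.99998883e-01]]), 'wrist_force': array([ 0.68888779, -0.07693549, -0.04894206]), 'torque': array([ 0.02136828,  0.01497219, -0.05510647]), 'grasp_force': 0.0, 'finger_gap': 0.09328310702208507}
top [ 0.34981265 -0.08506553  1.17933221]
scene [ 1.08301115 -0.18676656  0.951127  ]
```

View pics/top1.png

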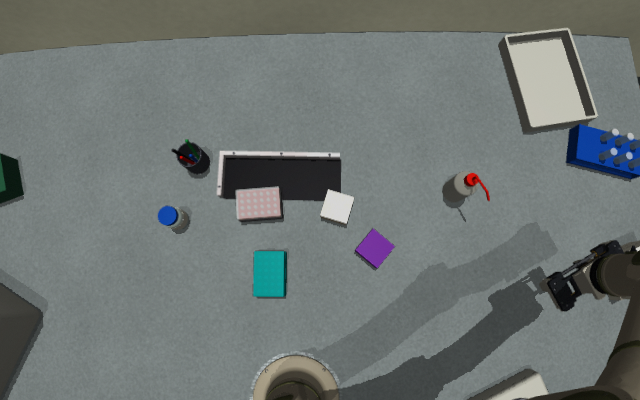

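View pics/scene1.png

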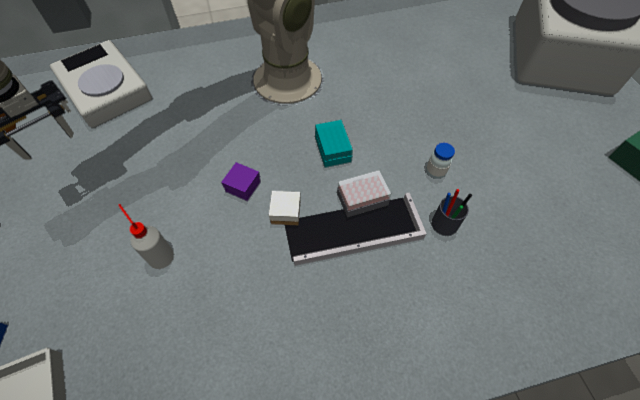

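The top view shows the corner stop (long rail at row ~155, columns 220–340; short rail at column ~221). The tip box is at (259,204), the freezer box at (337,207), and the decoys are turquoise (269,274) and purple (375,248). The jar is at (170,217), the pot at (190,157) and the bottle at (465,185). The scene view agrees. Next I measure the poses.

```bash
cat >> h.py <<'E'
def boxes(c):
    """top-face rect of tip & freezer, rail faces, by height mask + colour + ray cast at known height"""
    P=cloud(c);f=c["frame"].astype(int);out={}
    for n,(h,roi) in dict(tip=(.062,(170,235,215,310)),fre=(.052,(170,240,260,380))).items():
        r,g,b=f[...,0],f[...,1],f[...,2]
        m=(abs(P[...,2]-h)<.006)
        m&=(r>g+12)&(r>130) if n=="tip" else (abs(r-b)<25)&(r>170)
        k=np.zeros_like(m);k[roi[0]:roi[1],roi[2]:roi[3]]=1
        m=cv2.morphologyEx((m&k).astype(np.uint8),cv2.MORPH_CLOSE,np.ones((3,3)))
        cs=cv2.findContours(m,0,2)[0];q=max(cs,key=cv2.contourArea)
        W=ray(c,q[:,0,:],h)[:,:2]
        rc=cv2.minAreaRect((W*1000).astype(np.float32))
        out[n]=rc;print(n,np.round(rc[0],1),np.round(rc[1],1),round(rc[2],2),len(W))
    return out
E
python3 - <<'E'
from h import *
c=dict(np.load("top1.npz"));boxes(c)
P=cloud(c);z=P[...,2]
m=(abs(z-.03)<.008);m[:140]=0;m[205:]=0;m[:,:212]=0;m[:,350:]=0
n,l,s,ce=cv2.connectedComponentsWithStats(m.astype(np.uint8));print(s)
i=1+np.argmax(s[1:,4]);Q=np.argwhere(l==i)[:,::-1];W=ray(c,Q,.03)[:,:2]*1000
# white-pixel rail long part: columns 235..335
f=c["frame"]
for col in range(235,340,12): 
    r=Q[Q[:,0]==col][:,1]
    if len(r): print(col,np.round(ray(c,[[col,r.min()-.5],[col,r.max()+.5]],.03)[:,:2]*1000,1).tolist(), f[148:164,col].sum(1).tolist())
for row in range(160,200,8):
    r=Q[(Q[:,1]==row)][:,0]
    if len(r): print(row,np.round(ray(c,[[r.min()-.5,row],[r.max()+.5,row]],.03)[:,:2]*1000,1).tolist(), f[row,214:230].sum(1).tolist())
for nm,(u,v,h) in dict(jar=(168,216,.1),pot=(188,154,.1),bottle=(465,185,.15)).items():print(nm,ray(c,[[u,v]],h)*1000)
E
```

```text
tip [541.   89.8] [ 77.7 115.9] 3.05 23
fre [ 529.9 -127.8] [76.9 77.3] 71.5 63
[[     0      0    640    400 255210]
 [   217    151    123     44    776]
 [   280    189      1      8      8]
 [   281    199      1      6      6]]
235 [[704.1, 164.1], [685.9, 163.9]] [376, 374, 448, 600, 610, 561, 562, 261, 175, 138, 39, 77, 87, 92, 88, 89]
247 [[699.9, 128.7], [687.8, 128.6]] [375, 375, 415, 545, 638, 640, 589, 403, 173, 133, 52, 62, 86, 93, 93, 94]
259 [[698.8, 93.4], [683.7, 93.4]] [376, 369, 392, 531, 631, 632, 591, 412, 175, 143, 74, 69, 95, 97, 96, 95]
271 [[697.8, 58.3], [682.7, 58.3]] [373, 366, 368, 514, 622, 621, 624, 489, 224, 157, 97, 34, 73, 98, 98, 100]
283 [[699.8, 23.2], [684.7, 23.3]] [387, 384, 380, 486, 586, 604, 610, 475, 217, 172, 111, 30, 72, 104, 101, 103]
295 [[695.8, -11.8], [680.7, -11.6]] [377, 380, 380, 409, 548, 619, 618, 563, 364, 168, 115, 52, 77, 103, 102, 101]
307 [[694.8, -46.7], [679.7, -46.4]] [363, 360, 367, 407, 560, 637, 635, 635, 450, 170, 129, 64, 78, 106, 103, 105]
319 [[693.9, -81.6], [678.8, -81.2]] [373, 376, 377, 367, 547, 641, 642, 642
[... 168 characters left out ...]
9, 212.5], [676.3, 194.7]] [365, 367, 376, 377, 428, 573, 612, 612, 558, 332, 166, 137, 80, 84, 83, 79]
168 [[652.8, 212.0], [652.3, 197.2]] [391, 390, 386, 396, 494, 602, 604, 606, 499, 169, 135, 88, 86, 87, 85, 88]
176 [[629.0, 214.5], [628.5, 199.8]] [392, 391, 393, 447, 564, 600, 600, 535, 311, 164, 134, 79, 92, 90, 88, 90]
184 [[605.2, 214.0], [604.8, 199.4]] [392, 385, 407, 502, 596, 595, 597, 480, 160, 137, 95, 88, 92, 88, 88, 87]
192 [[581.7, 216.5], [581.3, 201.9]] [394, 398, 456, 572, 602, 603, 530, 307, 162, 130, 83, 90, 88, 88, 91, 90]
jar [[505.18434522 330.76048511 100.        ]]
pot [[676.97754013 280.50582812 100.        ]]
bottle [[ 559.91463956 -458.08331549  150.        ]]
```

```bash
python3 - <<'E'
from h import *
c=dict(np.load("top1.npz"));g=c["frame"].sum(2).astype(float)
def cross(v,lo,hi,th): # last index crossing th when going from bright to dark
    s=v[lo:hi]; k=np.argmax(s); 
    while s[k]>th:k+=1
    return lo+k-1+(s[k-1]-th)/(s[k-1]-s[k])
# top inner edge of rails at h=.03: bright top -> inner side face (~170)
L=[[x,cross(g[:,x],148,164,390)] for x in range(236,338,3)]
S=[[cross(g[y],214,232,390),y] for y in range(162,196,2)]
WL=ray(c,L,.03)[:,:2]*1000;WS=ray(c,S,.03)[:,:2]*1000
def rob(a,b):
    k=np.ones(len(a),bool)
    for _ in range(4):
        p=np.polyfit(a[k],b[k],1);r=abs(b-np.polyval(p,a));k=r<max(1.,2*np.median(r))
    print(p,np.median(r),k.sum());return p
pl=rob(WL[:,1],WL[:,0]);ps=rob(WS[:,0],WS[:,1])
x=(pl[1]+pl[0]*ps[1])/(1-pl[0]*ps[0]);y=ps[0]*x+ps[1];print("corner",x,y,"deg",np.degrees(-pl[0]),np.degrees(np.arctan(ps[0])))
import math
f=c["frame"];
# bottle extents
P=cloud(c);m=(P[...,2]>.05)&(P[...,0]>.3)
for n,b in dict(jar=(140,200,195,240),pot=(165,220,130,180),bot=(435,500,165,225),turq=(245,300,240,305)).items():
    q=P[b[2]:b[3],b[0]:b[1]][m[b[2]:b[3],b[0]:b[1]]];q=q if len(q) else P[b[2]:b[3],b[0]:b[1]].reshape(-1,3);print(n,np.round(q.min(0),3),np.round(q.max(0),3))
E
```

```text
[4.78903036e-02 6.83349030e+02] 0.19233236546102717 32
[-4.94577508e-02  2.33334415e+02] 0.3233069936166828 16
corner 692.8823620073272 199.06601227194892 deg -2.7439122759547026 -2.831413277546915
jar [ 0.35  -0.085  0.05 ] [0.537 0.359 1.179]
pot [ 0.35  -0.085  0.05 ] [0.714 0.318 1.179]
bot [ 0.35  -0.503  0.051] [ 0.605 -0.085  1.179]
turq [ 0.3   -0.085  0.052] [0.408 0.106 1.179]
```

Emit:
play_rows([
  {"tz": -4, "wz": 7, "jaw": 1},
  {"tz": -4, "wz": 7, "jaw": 1},
  {"wz": 7, "jaw": 1},
  {"wz": 7, "jaw": 1},
])

```text
invalid input
```

Emit:
play_rows([
  {"tx": 0, "ty": 0, "tz": -4, "wx": 0, "wy": 0, "wz": 7, "jaw": 1},
  {"tx": 0, "ty": 0, "tz": -4, "wx": 0, "wy": 0, "wz": 7, "jaw": 1},
  {"tx": 0, "ty": 0, "tz": 0, "wx": 0, "wy": 0, "wz": 7.5, "jaw": 1},
  {"tx": 0, "ty": 0, "tz": 0, "wx": 0, "wy": 0, "wz": 7.7, "jaw": 1},
], newtons=20)

```text
time_s: 0.5
position: [0.3225, -0.6497, 0.3]
ee_rot: [[0.999, -0.054, 0.001], [-0.054, -0.999, -0.002], [0.001, 0.002, -1.0]]
wrist_force: [0.7, -0.7, -0.3]
finger_gap: 0.0929
grasp_force: 0.0
```

Emit:
play_rows([
  {"tx": 1.2, "ty": -4.7, "tz": 0, "wx": 0, "wy": 0, "wz": 0, "jaw": 1},
  {"tx": 1.2, "ty": -4.7, "tz": 0, "wx": 0, "wy": 0, "wz": 0, "jaw": 1},
  {"tx": 1.2, "ty": -4.7, "tz": 0, "wx": 0, "wy": 0, "wz": 0, "jaw": 1},
  {"tx": 1.2, "ty": -4.7, "tz": 0, "wx": 0, "wy": 0, "wz": 0, "jaw": 1},
  {"tx": 1.2, "ty": -4.7, "tz": 0, "wx": 0, "wy": 0, "wz": 0, "jaw": 1},
  {"tx": 1.2, "ty": -4.7, "tz": 0, "wx": 0, "wy": 0, "wz": 0, "jaw": 1},
  {"tx": 1.2, "ty": -4.7, "tz": 0, "wx": 0, "wy": 0, "wz": 0, "jaw": 1},
  {"tx": 1.2, "ty": -4.7, "tz": 0, "wx": 0, "wy": 0, "wz": 0, "jaw": 1},
])

```text
time_s: 1.3
position: [0.4367, -0.2765, 0.2985]
ee_rot: [[0.999, -0.049, -0.0], [-0.049, -0.999, 0.0], [-0.0, -0.0, -1.0]]
wrist_force: [1.0, -0.6, 0.3]
finger_gap: 0.093
grasp_force: 0.0
```

Emit:
play_rows([
  {"tx": 0, "ty": -4.7, "tz": 0, "wx": 0, "wy": 0, "wz": 0, "jaw": 1},
  {"tx": 0, "ty": -4.7, "tz": 0, "wx": 0, "wy": 0, "wz": 0, "jaw": 1},
  {"tx": 0, "ty": -4.7, "tz": 0, "wx": 0, "wy": 0, "wz": 0, "jaw": 1},
  {"tx": 0, "ty": -4.7, "tz": 0, "wx": 0, "wy": 0, "wz": 0, "jaw": 1},
  {"tx": 0, "ty": -4.7, "tz": 0, "wx": 0, "wy": 0, "wz": 0, "jaw": 1},
  {"tx": 0, "ty": -4.7, "tz": 0, "wx": 0, "wy": 0, "wz": 0, "jaw": 1},
  {"tx": 0, "ty": -4.7, "tz": 0, "wx": 0, "wy": 0, "wz": 0, "jaw": 1},
  {"tx": 0, "ty": -4.7, "tz": 0, "wx": 0, "wy": 0, "wz": 0, "jaw": 1},
])

```text
time_s: 2.1
position: [0.4545, 0.0988, 0.2986]
ee_rot: [[0.999, -0.049, 0.0], [-0.049, -0.999, -0.0], [0.0, 0.0, -1.0]]
wrist_force: [1.9, -0.8, 0.6]
finger_gap: 0.0932
grasp_force: 0.0
```

Emit:
play_rows([
  {"tx": 0, "ty": 0, "tz": 5, "wx": 0, "wy": 0, "wz": 0, "jaw": 1},
  {"tx": 0, "ty": 0, "tz": 5, "wx": 0, "wy": 0, "wz": 0, "jaw": 1},
  {"tx": 0, "ty": 0, "tz": 5, "wx": 0, "wy": 0, "wz": 0, "jaw": 1},
  {"tx": 0, "ty": 0, "tz": 5, "wx": 0, "wy": 0, "wz": 0, "jaw": 1},
  {"tx": 0, "ty": 0, "tz": 4, "wx": 0, "wy": 0, "wz": 0, "jaw": 1},
  {"tx": 0, "ty": 0, "tz": 2.5, "wx": 0, "wy": 0, "wz": 0, "jaw": 1},
  {"tx": 0, "ty": 0, "tz": 1.5, "wx": 0, "wy": 0, "wz": 0, "jaw": 1},
  {"tx": 0, "ty": 0, "tz": 0, "wx": 0, "wy": 0, "wz": 0, "jaw": 1},
])

```text
time_s: 2.9
position: [0.4538, 0.0969, 0.0166]
ee_rot: [[0.999, -0.048, -0.004], [-0.048, -0.999, -0.001], [-0.004, 0.001, -1.0]]
wrist_force: [-0.3, 0.4, 0.5]
finger_gap: 0.0933
grasp_force: 0.0
```

Emit:
play_rows([
  {"tx": 1, "ty": 0, "tz": 0, "wx": 0, "wy": 0, "wz": 0, "jaw": 1},
  {"tx": 1.5, "ty": 0, "tz": 0, "wx": 0, "wy": 0, "wz": 0, "jaw": 1},
  {"tx": 1, "ty": 0, "tz": 0, "wx": 0, "wy": 0, "wz": 0, "jaw": 1},
  {"tx": 1, "ty": 0, "tz": 0, "wx": 0, "wy": 0, "wz": 0, "jaw": 1},
  {"tx": 1, "ty": 0, "tz": 0, "wx": 0, "wy": 0, "wz": 0, "jaw": 1},
  {"tx": 1, "ty": 0, "tz": 0, "wx": 0, "wy": 0, "wz": 0, "jaw": 1},
  {"tx": 1, "ty": 0, "tz": 0, "wx": 0, "wy": 0, "wz": 0, "jaw": 1},
  {"tx": 1, "ty": 0, "tz": 0, "wx": 0, "wy": 0, "wz": 0, "jaw": 1},
])

```text
time_s: 3.7
position: [0.539, 0.0923, 0.0191]
ee_rot: [[0.999, -0.049, -0.002], [-0.049, -0.999, -0.001], [-0.002, 0.001, -1.0]]
wrist_force: [-5.2, 0.2, 3.8]
finger_gap: 0.0928
grasp_force: 2.7
```

Emit:
play_rows([
  {"tx": 1, "ty": 0, "tz": 0, "wx": 0, "wy": 0, "wz": 0, "jaw": 1},
  {"tx": 1, "ty": 0, "tz": 0, "wx": 0, "wy": 0, "wz": 0, "jaw": 1},
  {"tx": 1, "ty": 0, "tz": 0, "wx": 0, "wy": 0, "wz": 0, "jaw": 1},
  {"tx": 0.8, "ty": 0, "tz": 0, "wx": 0, "wy": 0, "wz": 0, "jaw": 1},
  {"tx": 0.5, "ty": 0, "tz": 0, "wx": 0, "wy": 0, "wz": 0, "jaw": 1},
  {"tx": 0.3, "ty": 0, "tz": 0, "wx": 0, "wy": 0, "wz": 0, "jaw": 1},
  {"tx": 0, "ty": 0, "tz": 0, "wx": 0, "wy": 0, "wz": 0, "jaw": 1},
])

```text
time_s: 4.4
position: [0.5861, 0.0904, 0.0187]
ee_rot: [[0.999, -0.049, 0.0], [-0.049, -0.999, -0.0], [0.0, 0.0, -1.0]]
wrist_force: [-1.4, 0.1, 1.5]
finger_gap: 0.0929
grasp_force: 1.1
```

```bash
python3 - <<'E'
from h import *
c=capture("top");save("top2",c["frame"][120:280,180:420].repeat(3,0).repeat(3,1))
print(observe()["position"],observe()["wrist_force"])
E
```

```text
[0.58609497 0.09041041 0.01866429] [-2.31073219 -0.76938809  1.04002994]
```

View pics/top2.png

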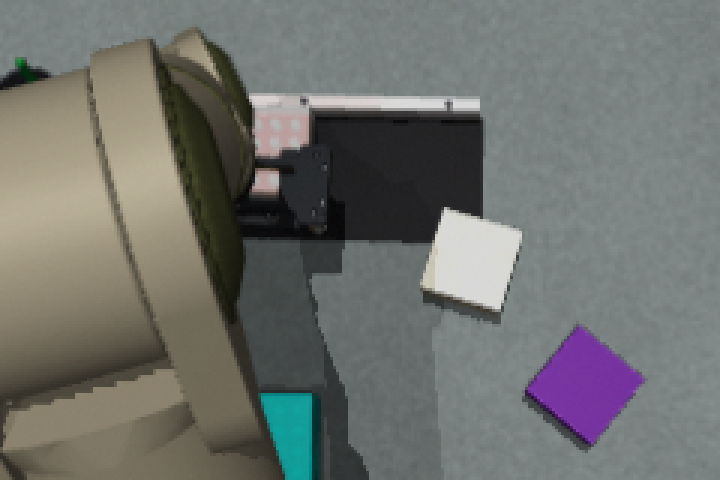

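The crop shows the tip box almost at the long rail with its right end at crop x≈312. The freezer box at (470,260) is untouched. I push on gently until I feel the rail.

Emit:
play_rows([
  {"tx": 0.3, "ty": 0, "tz": 0, "wx": 0, "wy": 0, "wz": 0, "jaw": 1},
  {"tx": 0.3, "ty": 0, "tz": 0, "wx": 0, "wy": 0, "wz": 0, "jaw": 1},
  {"tx": 0.2, "ty": 0, "tz": 0, "wx": 0, "wy": 0, "wz": 0, "jaw": 1},
  {"tx": 0, "ty": 0, "tz": 0, "wx": 0, "wy": 0, "wz": 0, "jaw": 1},
])

```text
time_s: 4.85
position: [0.5924, 0.0903, 0.0185]
ee_rot: [[0.999, -0.048, -0.003], [-0.048, -0.999, -0.001], [-0.003, 0.001, -1.0]]
wrist_force: [-8.5, 0.6, 5.2]
finger_gap: 0.0931
grasp_force: 3.8
```

Emit:
play_rows([
  {"tx": 0.2, "ty": 0, "tz": 0, "wx": 0, "wy": 0, "wz": 0, "jaw": 1},
  {"tx": 0, "ty": 0, "tz": 0, "wx": 0, "wy": 0, "wz": 0, "jaw": 1},
])

```text
time_s: 5.05
position: [0.5923, 0.0902, 0.0184]
ee_rot: [[0.999, -0.048, -0.006], [-0.048, -0.999, -0.001], [-0.006, 0.001, -1.0]]
wrist_force: [-13.5, 1.1, 10.9]
finger_gap: 0.0927
grasp_force: 6.8
```

Emit:
play_rows([
  {"tx": -1.5, "ty": 0, "tz": 0, "wx": 0, "wy": 0, "wz": 0, "jaw": 1},
  {"tx": -1.5, "ty": 0, "tz": 0, "wx": 0, "wy": 0, "wz": 0, "jaw": 1},
  {"tx": 0, "ty": 0, "tz": -4, "wx": 0, "wy": 0, "wz": 0, "jaw": 1},
  {"tx": 0, "ty": 0, "tz": -5, "wx": 0, "wy": 0, "wz": 0, "jaw": 1},
  {"tx": 0, "ty": 3, "tz": -3, "wx": 0, "wy": 0, "wz": 0, "jaw": 0.7},
  {"tx": 2, "ty": 3.4, "tz": 0, "wx": 0, "wy": 0, "wz": 0, "jaw": 0.35},
  {"tx": 3, "ty": 3.4, "tz": 0, "wx": 0, "wy": 0, "wz": 0, "jaw": 0.35},
  {"tx": 3, "ty": 0, "tz": 0, "wx": 0, "wy": 0, "wz": 0, "jaw": 0.35},
])

```text
time_s: 5.85
position: [0.6426, -0.017, 0.1396]
ee_rot: [[0.998, -0.056, 0.003], [-0.056, -0.998, -0.003], [0.003, 0.003, -1.0]]
wrist_force: [0.9, 0.4, -0.3]
finger_gap: 0.0654
grasp_force: 0.0
```

Emit:
play_rows([
  {"tx": 0, "ty": 0, "tz": 0, "wx": 0, "wy": 0, "wz": -8.5, "jaw": 0.35},
  {"tx": 0, "ty": 0, "tz": 0, "wx": 0, "wy": 0, "wz": -8.5, "jaw": 0.35},
  {"tx": 0, "ty": 0, "tz": 0, "wx": 0, "wy": 0, "wz": -8.5, "jaw": 0.35},
  {"tx": 0, "ty": 0, "tz": 0, "wx": 0, "wy": 0, "wz": -8.5, "jaw": 0.35},
  {"tx": 0, "ty": 0, "tz": 0, "wx": 0, "wy": 0, "wz": -8.5, "jaw": 0.35},
  {"tx": 0, "ty": 0, "tz": 0, "wx": 0, "wy": 0, "wz": -8.5, "jaw": 0.35},
  {"tx": 0, "ty": 0, "tz": 0, "wx": 0, "wy": 0, "wz": -8.5, "jaw": 0.35},
  {"tx": 0, "ty": 0, "tz": 0, "wx": 0, "wy": 0, "wz": -8.5, "jaw": 0.35},
])

```text
time_s: 6.65
position: [0.6421, -0.0102, 0.1388]
ee_rot: [[0.414, 0.91, 0.002], [0.91, -0.414, 0.0], [0.001, 0.002, -1.0]]
wrist_force: [-0.1, 0.4, 0.5]
finger_gap: 0.0326
grasp_force: 0.0
```

Emit:
play_rows([
  {"tx": 0, "ty": 0, "tz": 0, "wx": 0, "wy": 0, "wz": -8.5, "jaw": 0.35},
  {"tx": 0, "ty": 0, "tz": 0, "wx": 0, "wy": 0, "wz": -8.5, "jaw": 0.35},
  {"tx": 0, "ty": 0, "tz": 0, "wx": 0, "wy": 0, "wz": -5, "jaw": 0.35},
  {"tx": 0, "ty": 0, "tz": 0, "wx": 0, "wy": 0, "wz": 0, "jaw": 0.35},
])

```text
time_s: 7.05
position: [0.6418, -0.0105, 0.1385]
ee_rot: [[0.048, 0.999, 0.001], [0.999, -0.048, 0.001], [0.001, 0.001, -1.0]]
wrist_force: [-0.2, -0.4, -0.4]
finger_gap: 0.0329
grasp_force: 0.0
```

```bash
python3 - <<'E'
from h import *
o=observe();p=o["position"]*1000
R=np.array([[.9988,.0485],[-.0485,.9988]]).T
st=lambda a:(np.array(a)[:2]-[692.9,199.1])@R
st=lambda a:np.array([[.9988,-.0485],[.0485,.9988]])@(np.array(a)[:2]-[692.9,199.1])
print("tcp",st(p),p[2],o["ee_rot"][:,0],o["finger_gap"])
c=capture("top");save("top3",c["frame"][120:280,180:420].repeat(3,0).repeat(3,1))
E
```

```text
tcp [ -40.87996796 -211.84065324] 138.53398987325596 [4.84620490e-02 9.98824723e-01 7.76777483e-04] 0.032917181815391744
```

View pics/top3.png

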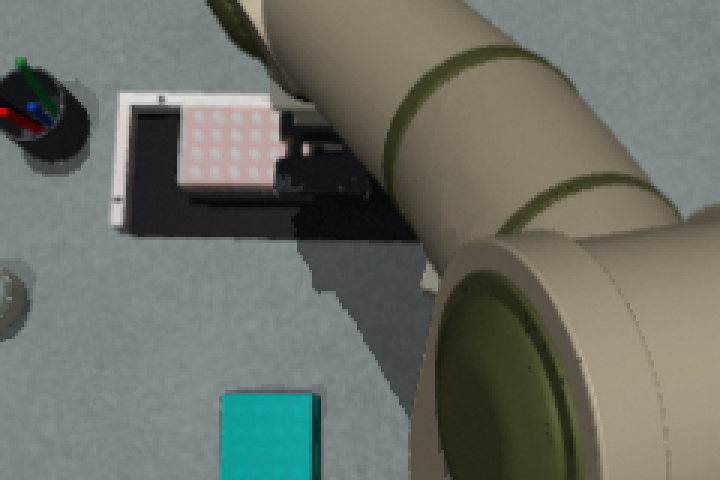

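The tip box lies along the long rail, its left end at crop x≈178, with the short rail's face at x≈133. Lower the tool and push it along the rail.

Emit:
play_rows([
  {"tx": 0, "ty": -0.4, "tz": 4, "wx": 0, "wy": 0, "wz": 0, "jaw": 0.35},
  {"tx": 0, "ty": 0, "tz": 4, "wx": 0, "wy": 0, "wz": 0, "jaw": 0.35},
  {"tx": 0, "ty": 0, "tz": 2.5, "wx": 0, "wy": 0, "wz": 0, "jaw": 0.35},
  {"tx": 0, "ty": 0, "tz": 1.5, "wx": 0, "wy": 0, "wz": 0, "jaw": 0.35},
  {"tx": 0, "ty": 0, "tz": 0, "wx": 0, "wy": 0, "wz": 0, "jaw": 0.35},
])

```text
time_s: 7.6
position: [0.6363, -0.0098, 0.017]
ee_rot: [[0.05, 0.999, -0.002], [0.999, -0.05, -0.0], [-0.0, -0.002, -1.0]]
wrist_force: [0.3, 0.5, 1.1]
finger_gap: 0.0325
grasp_force: 0.0
```

Emit:
play_rows([
  {"tx": 1, "ty": 0, "tz": 0, "wx": 0, "wy": 0, "wz": 0, "jaw": 0.35},
  {"tx": 1, "ty": 0, "tz": 0, "wx": 0, "wy": 0, "wz": 0, "jaw": 0.35},
  {"tx": 1, "ty": 0, "tz": 0, "wx": 0, "wy": 0, "wz": 0, "jaw": 0.35},
  {"tx": 1, "ty": 0, "tz": 0, "wx": 0, "wy": 0, "wz": 0, "jaw": 0.35},
  {"tx": 1, "ty": 0, "tz": 0, "wx": 0, "wy": 0, "wz": 0, "jaw": 0.35},
  {"tx": 0.8, "ty": 0, "tz": 0, "wx": 0, "wy": 0, "wz": 0, "jaw": 0.35},
  {"tx": 0.6, "ty": 0, "tz": 0, "wx": 0, "wy": 0, "wz": 0, "jaw": 0.35},
  {"tx": 0, "ty": 0, "tz": 0, "wx": 0, "wy": 0, "wz": 0, "jaw": 0.35},
])

```text
time_s: 8.4
position: [0.6405, 0.0555, 0.0193]
ee_rot: [[0.048, 0.999, 0.001], [0.999, -0.048, 0.001], [0.001, 0.001, -1.0]]
wrist_force: [0.6, 0.9, -0.3]
finger_gap: 0.0326
grasp_force: 0.0
```

Emit:
play_rows([
  {"tx": 0.4, "ty": 0, "tz": 0, "wx": 0, "wy": 0, "wz": 0, "jaw": 0.35},
  {"tx": 0.4, "ty": 0, "tz": 0, "wx": 0, "wy": 0, "wz": 0, "jaw": 0.35},
  {"tx": 0.3, "ty": 0, "tz": 0, "wx": 0, "wy": 0, "wz": 0, "jaw": 0.35},
  {"tx": 0.2, "ty": 0, "tz": 0, "wx": 0, "wy": 0, "wz": 0, "jaw": 0.35},
  {"tx": 0, "ty": 0, "tz": 0, "wx": 0, "wy": 0, "wz": 0, "jaw": 0.35},
])

```text
time_s: 8.9
position: [0.6408, 0.0666, 0.0188]
ee_rot: [[0.049, 0.999, 0.0], [0.999, -0.049, -0.001], [-0.001, 0.0, -1.0]]
wrist_force: [-0.2, -3.6, 2.8]
finger_gap: 0.0327
grasp_force: 1.9
```

Emit:
play_rows([
  {"tx": 0.2, "ty": 0, "tz": 0, "wx": 0, "wy": 0, "wz": 0, "jaw": 0.35},
  {"tx": 0, "ty": 0, "tz": 0, "wx": 0, "wy": 0, "wz": 0, "jaw": 0.35},
])

```text
time_s: 9.1
position: [0.6408, 0.0671, 0.0186]
ee_rot: [[0.05, 0.999, -0.0], [0.999, -0.05, -0.002], [-0.002, -0.0, -1.0]]
wrist_force: [-1.1, -7.2, 5.2]
finger_gap: 0.0328
grasp_force: 3.8
```

Emit:
play_rows([
  {"tx": 0.2, "ty": 0, "tz": 0, "wx": 0, "wy": 0, "wz": 0, "jaw": 0.35},
  {"tx": 0, "ty": 0, "tz": 0, "wx": 0, "wy": 0, "wz": 0, "jaw": 0.35},
  {"tx": 0, "ty": 0, "tz": 0, "wx": 0, "wy": 0, "wz": 0, "jaw": 0.35},
])

```text
time_s: 9.4
position: [0.6408, 0.0671, 0.0187]
ee_rot: [[0.051, 0.999, -0.001], [0.999, -0.051, -0.005], [-0.005, -0.001, -1.0]]
wrist_force: [-0.3, -13.1, 8.6]
finger_gap: 0.0326
grasp_force: 6.2
```

```bash
python3 - <<'E'
from h import *
print(observe()["position"])
for n in("top","scene"):
    c=capture(n);f=c["frame"]
    f=f[130:230,200:360] if n=="top" else f[170:280,260:440]
    save(n+"4",cv2.resize(f,None,fx=4,fy=4,interpolation=cv2.INTER_CUBIC))
E
```

```text
[0.64075513 0.06708585 0.01866964]
```

View pics/top4.png

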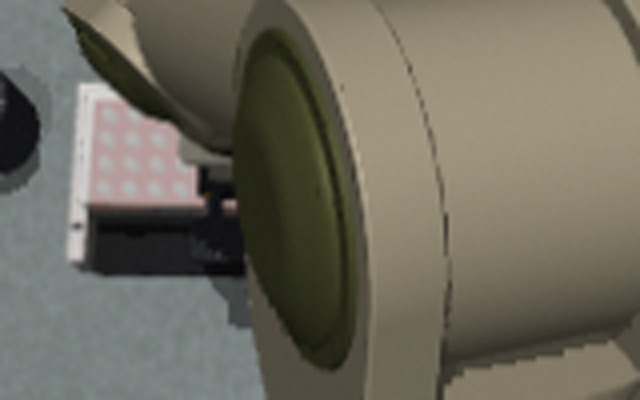

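The tip box's left edge meets the short rail and its far edge the long rail (crop (90,100)–(200,205)); contact force was confirmed on both axes. Retreat and go behind the freezer box's right side.

Emit:
play_rows([
  {"tx": -1.5, "ty": 0, "tz": 0, "wx": 0, "wy": 0, "wz": 0, "jaw": 0.35},
  {"tx": -2, "ty": 0, "tz": 0, "wx": 0, "wy": 0, "wz": 0, "jaw": 0.35},
  {"tx": 0, "ty": 0, "tz": -4, "wx": 0, "wy": 0, "wz": 0, "jaw": 0.35},
  {"tx": 0, "ty": 0, "tz": -5, "wx": 0, "wy": 0, "wz": 0, "jaw": 0.4},
  {"tx": -4, "ty": 0, "tz": -3, "wx": 0, "wy": 0, "wz": 0, "jaw": 0.4},
  {"tx": -4.5, "ty": -2, "tz": 0, "wx": 0, "wy": 0, "wz": 0, "jaw": 0.4},
  {"tx": -4.5, "ty": -2, "tz": 0, "wx": 0, "wy": 0, "wz": 0, "jaw": 0.4},
  {"tx": -4.5, "ty": -2, "tz": 0, "wx": 0, "wy": 0, "wz": 0, "jaw": 0.4},
])

```text
time_s: 10.3
position: [0.5699, -0.1369, 0.1387]
ee_rot: [[0.048, 0.999, 0.001], [0.999, -0.048, 0.001], [0.001, 0.001, -1.0]]
wrist_force: [0.3, 0.0, -0.8]
finger_gap: 0.0374
grasp_force: 0.0
```

Emit:
play_rows([
  {"tx": -4, "ty": -2, "tz": 0, "wx": 0, "wy": 0, "wz": 0, "jaw": 0.4},
  {"tx": -3.5, "ty": -2, "tz": 0, "wx": 0, "wy": 0, "wz": 0, "jaw": 0.4},
  {"tx": 0, "ty": 0, "tz": 0, "wx": 0, "wy": 0, "wz": 0, "jaw": 0.4},
  {"tx": 0, "ty": 0, "tz": 0, "wx": 0, "wy": 0, "wz": 0, "jaw": 0.4},
])

```text
time_s: 10.7
position: [0.5268, -0.2094, 0.1385]
ee_rot: [[0.051, 0.999, 0.001], [0.999, -0.051, 0.001], [0.001, 0.0, -1.0]]
wrist_force: [0.1, 0.3, -0.0]
finger_gap: 0.0373
grasp_force: 0.0
```

```bash
cat >> h.py <<'E'
st=lambda a:(np.atleast_2d(a)[:,:2]-[692.9,199.1])@np.array([[.9988,-.0485],[.0485,.9988]]).T
E
python3 - <<'E'
from h import *
o=observe();print("tcp",st(o["position"]*1000),o["position"][2],o["ee_rot"][:,0])
c=capture("top");f=c["frame"]
try:
    for k,v in boxes(c).items():print(k,st(v[0]))
except Exception as e:print(e)
save("top5",cv2.resize(f[130:280,200:420],None,fx=3,fy=3,interpolation=cv2.INTER_CUBIC))
E
```

```text
tcp [[-146.11759724 -416.01837475]] 0.13849395555107227 [0.05071769 0.99871251 0.00101536]
tip [620.7 136.5] [114.1  31.7] 88.31 46
fre [ 530.1 -127.8] [77.3 77.6] 71.32 63
tip [[-69.11652218 -66.06215572]]
fre [[-146.77889806 -334.37371707]]
```

View pics/top5.png

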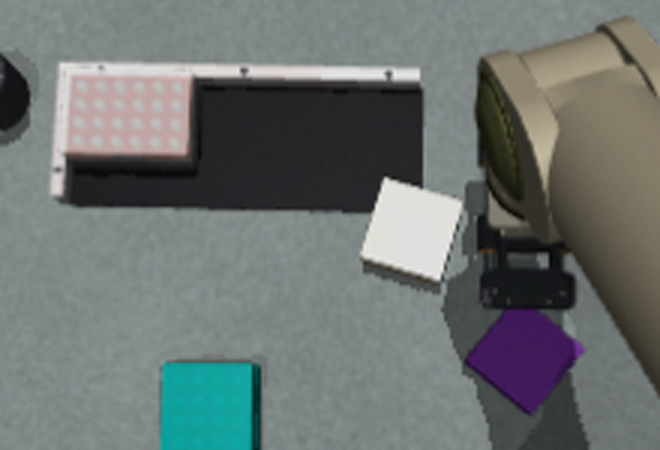

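The tip box sits in the corner at crop (68,75)–(192,155). The freezer box is at (412,230) and the gripper is to its right, near the purple decoy at (525,360). I check the tip box edges and the clearance to the purple box.

```bash
python3 - <<'E'
from h import *
c=capture("top");f=c["frame"].astype(int);r,g,b=f[...,0],f[...,1],f[...,2]
m=(b>g+40)&(r>g+20);m[:,:340]=0;m[:,420:]=0;m[:220]=0;m[275:]=0
q=max(cv2.findContours(m.astype(np.uint8),0,2)[0],key=cv2.contourArea)[:,0,:]
W=st(ray(c,q,.052)*1000);print("purple",W.min(0),W.max(0))
s=f.sum(2).astype(float)
def edge(v,a,z): # strongest drop position, parabola
    d=-np.diff(cv2.GaussianBlur(v[None].astype(np.float32),(3,1),0)[0]);k=a+np.argmax(d[a:z]);y0,y1,y2=d[k-1:k+2]
    return k+.5+.5*(y0-y2)/(y0-2*y1+y2)
R=[[edge(s[y],255,275),y] for y in range(157,179,2)]
N=[[x,edge(s[:,x],175,190)] for x in range(226,260,3)]
WR=st(ray(c,R,.062)*1000);WN=st(ray(c,N,.062)*1000)
print("right end y'",np.median(WR[:,1]),np.degrees(np.polyfit(WR[:,0],WR[:,1],1)[0]*1))
print("near side x'",np.median(WN[:,0]),np.degrees(np.polyfit(WN[:,1],WN[:,0],1)[0]))
E
```

```text
purple [-314.24836598 -493.67828724] [-220.95815412 -389.0874755 ]
right end y' -124.069004246999 0.23227873281494152
near side x' -85.062319059179 -0.4239995019543841
```

Tip box is home. Lower and push the freezer box along +y'.

Emit:
play_rows([
  {"tx": 0, "ty": 0, "tz": 4, "wx": 0, "wy": 0, "wz": 0, "jaw": 0.4},
  {"tx": 0, "ty": 0, "tz": 4, "wx": 0, "wy": 0, "wz": 0, "jaw": 0.4},
  {"tx": 0, "ty": 0, "tz": 2.5, "wx": 0, "wy": 0, "wz": 0, "jaw": 0.4},
  {"tx": 0, "ty": 0, "tz": 1.5, "wx": 0, "wy": 0, "wz": 0, "jaw": 0.4},
  {"tx": 1, "ty": 0, "tz": 0, "wx": 0, "wy": 0, "wz": 0, "jaw": 0.4},
  {"tx": 1, "ty": 0, "tz": 0, "wx": 0, "wy": 0, "wz": 0, "jaw": 0.4},
  {"tx": 1, "ty": 0, "tz": 0, "wx": 0, "wy": 0, "wz": 0, "jaw": 0.4},
  {"tx": 1, "ty": 0, "tz": 0, "wx": 0, "wy": 0, "wz": 0, "jaw": 0.4},
])

```text
time_s: 11.6
position: [0.53, -0.1676, 0.0197]
ee_rot: [[0.048, 0.999, 0.002], [0.999, -0.048, -0.0], [-0.0, 0.002, -1.0]]
wrist_force: [0.5, -1.1, -0.9]
finger_gap: 0.0371
grasp_force: 0.5
```

Emit:
play_rows([
  {"tx": 1, "ty": 0, "tz": 0, "wx": 0, "wy": 0, "wz": 0, "jaw": 0.4},
  {"tx": 1.2, "ty": 0, "tz": 0, "wx": 0, "wy": 0, "wz": 0, "jaw": 0.4},
  {"tx": 1.2, "ty": 0, "tz": 0, "wx": 0, "wy": 0, "wz": 0, "jaw": 0.4},
  {"tx": 1.2, "ty": 0, "tz": 0, "wx": 0, "wy": 0, "wz": 0, "jaw": 0.4},
  {"tx": 1.2, "ty": 0, "tz": 0, "wx": 0, "wy": 0, "wz": 0, "jaw": 0.4},
  {"tx": 1.2, "ty": 0, "tz": 0, "wx": 0, "wy": 0, "wz": 0, "jaw": 0.4},
  {"tx": 1.2, "ty": 0, "tz": 0, "wx": 0, "wy": 0, "wz": 0, "jaw": 0.4},
  {"tx": 1, "ty": 0, "tz": 0, "wx": 0, "wy": 0, "wz": 0, "jaw": 0.4},
])

```text
time_s: 12.4
position: [0.5334, -0.0758, 0.0185]
ee_rot: [[0.048, 0.999, -0.0], [0.999, -0.048, 0.0], [0.0, -0.0, -1.0]]
wrist_force: [-0.4, -3.8, 3.4]
finger_gap: 0.0371
grasp_force: 2.1
```

```bash
python3 - <<'E'
from h import *
o=observe();print("tcp",st(o["position"]*1000),o["position"][2],o["wrist_force"])
c=capture("top");f=c["frame"]
save("top6",cv2.resize(f[130:280,200:420],None,fx=3,fy=3,interpolation=cv2.INTER_CUBIC))
E
```

```text
tcp [[-145.94918929 -282.26528701]] 0.018528711367530322 [-0.41186408 -3.79816752  3.43587186]
```

View pics/top6.png

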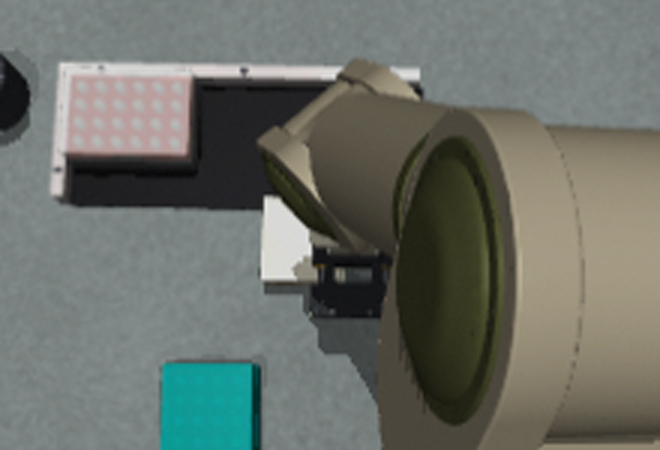

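The freezer box is now square, with its left edge at crop x≈262 and rows 195–285. Next I go behind it and turn the tool 90°.

Emit:
play_rows([
  {"tx": -1.5, "ty": 0, "tz": 0, "wx": 0, "wy": 0, "wz": 0, "jaw": 0.4},
  {"tx": -1.5, "ty": 0, "tz": 0, "wx": 0, "wy": 0, "wz": 0, "jaw": 0.4},
  {"tx": 0, "ty": 0, "tz": -4, "wx": 0, "wy": 0, "wz": 0, "jaw": 0.4},
  {"tx": 0, "ty": 0, "tz": -4, "wx": 0, "wy": 0, "wz": 0, "jaw": 0.4},
  {"tx": 0, "ty": 0, "tz": -4, "wx": 0, "wy": 0, "wz": 0, "jaw": 0.4},
  {"tx": 4, "ty": -3.6, "tz": 0, "wx": 0, "wy": 0, "wz": 0, "jaw": 0.4},
  {"tx": 3.8, "ty": -3.6, "tz": 0, "wx": 0, "wy": 0, "wz": 0, "jaw": 0.4},
  {"tx": 0, "ty": 0, "tz": 0, "wx": 0, "wy": 0, "wz": 8, "jaw": 0.4},
])

```text
time_s: 13.25
position: [0.4639, -0.0259, 0.1389]
ee_rot: [[0.182, 0.983, -0.002], [0.983, -0.182, 0.002], [0.002, -0.002, -1.0]]
wrist_force: [-0.6, -0.7, -0.3]
finger_gap: 0.0375
grasp_force: 0.0
```

Emit:
play_rows([
  {"tx": 0, "ty": 0, "tz": 0, "wx": 0, "wy": 0, "wz": 8, "jaw": 0.4},
  {"tx": 0, "ty": 0, "tz": 0, "wx": 0, "wy": 0, "wz": 8, "jaw": 0.4},
  {"tx": 0, "ty": 0, "tz": 0, "wx": 0, "wy": 0, "wz": 8, "jaw": 0.4},
  {"tx": 0, "ty": 0, "tz": 0, "wx": 0, "wy": 0, "wz": 8, "jaw": 0.4},
  {"tx": 0, "ty": 0, "tz": 0, "wx": 0, "wy": 0, "wz": 8, "jaw": 0.4},
  {"tx": 0, "ty": 0, "tz": 0, "wx": 0, "wy": 0, "wz": 8, "jaw": 0.4},
  {"tx": 0, "ty": 0, "tz": 0, "wx": 0, "wy": 0, "wz": 8, "jaw": 0.4},
  {"tx": 0, "ty": 0, "tz": 0, "wx": 0, "wy": 0, "wz": 8, "jaw": 0.4},
])

```text
time_s: 14.05
position: [0.4679, -0.0294, 0.1384]
ee_rot: [[0.966, 0.258, 0.0], [0.258, -0.966, 0.001], [0.0, -0.001, -1.0]]
wrist_force: [-0.4, 0.1, 0.3]
finger_gap: 0.0372
grasp_force: 0.0
```

Emit:
play_rows([
  {"tx": 0, "ty": 0, "tz": 0, "wx": 0, "wy": 0, "wz": 8, "jaw": 0.4},
  {"tx": 0, "ty": 0, "tz": 0, "wx": 0, "wy": 0, "wz": 8, "jaw": 0.4},
  {"tx": 0, "ty": 0, "tz": 0, "wx": 0, "wy": 0, "wz": 2, "jaw": 0.4},
  {"tx": 0, "ty": 0, "tz": 0, "wx": 0, "wy": 0, "wz": 0, "jaw": 0.4},
  {"tx": 0, "ty": 0, "tz": 0, "wx": 0, "wy": 0, "wz": 0, "jaw": 0.4},
])

```text
time_s: 14.55
position: [0.4679, -0.0299, 0.1385]
ee_rot: [[0.999, -0.045, -0.0], [-0.045, -0.999, 0.0], [-0.0, -0.0, -1.0]]
wrist_force: [-0.0, 0.6, 0.1]
finger_gap: 0.0372
grasp_force: 0.0
```

```bash
python3 - <<'E'
from h import *
o=observe();print("tcp",st(o["position"]*1000),o["position"][2],o["ee_rot"][:,0])
c=capture("top");f=c["frame"]
print(boxes(c))
save("top7",cv2.resize(f[130:280,200:420],None,fx=3,fy=3,interpolation=cv2.INTER_CUBIC))
E
```

```text
tcp [[-213.63900345 -239.65075665]] 0.13850546118512633 [ 9.98977478e-01 -4.52104849e-02 -1.00215395e-04]
tip [620.7 136.5] [113.8  31.7] 88.31 48Traceback (most recent call last):
  File "<stdin>", line 4, in <module>
  File "h.py", line 25, in boxes
    cs=cv2.findContours(m,0,2)[0];q=max(cs,key=cv2.contourArea)
                                    ~~~^^^^^^^^^^^^^^^^^^^^^^^^
ValueError: max() iterable argument is empty
```

Emit:
play_rows([
  {"tx": 0, "ty": -0.5, "tz": 4, "wx": 0, "wy": 0, "wz": 0.2, "jaw": 0.4},
  {"tx": 0, "ty": 0, "tz": 4, "wx": 0, "wy": 0, "wz": 0, "jaw": 0.4},
  {"tx": 0, "ty": 0, "tz": 2.5, "wx": 0, "wy": 0, "wz": 0, "jaw": 0.4},
  {"tx": 0, "ty": 0, "tz": 1.5, "wx": 0, "wy": 0, "wz": 0, "jaw": 0.4},
  {"tx": 1, "ty": 0, "tz": 0, "wx": 0, "wy": 0, "wz": 0, "jaw": 0.4},
  {"tx": 1, "ty": 0, "tz": 0, "wx": 0, "wy": 0, "wz": 0, "jaw": 0.4},
  {"tx": 1, "ty": 0, "tz": 0, "wx": 0, "wy": 0, "wz": 0, "jaw": 0.4},
  {"tx": 1, "ty": 0, "tz": 0, "wx": 0, "wy": 0, "wz": 0, "jaw": 0.4},
])

```text
time_s: 15.4
position: [0.5098, -0.0276, 0.0196]
ee_rot: [[0.999, -0.053, 0.002], [-0.053, -0.999, 0.0], [0.002, -0.0, -1.0]]
wrist_force: [-0.2, 0.0, 0.8]
finger_gap: 0.0376
grasp_force: 0.5
```

Emit:
play_rows([
  {"tx": 1.2, "ty": 0, "tz": 0, "wx": 0, "wy": 0, "wz": 0, "jaw": 0.4},
  {"tx": 1.2, "ty": 0, "tz": 0, "wx": 0, "wy": 0, "wz": 0, "jaw": 0.4},
  {"tx": 1.2, "ty": 0, "tz": 0, "wx": 0, "wy": 0, "wz": 0, "jaw": 0.4},
  {"tx": 1.2, "ty": 0, "tz": 0, "wx": 0, "wy": 0, "wz": 0, "jaw": 0.4},
  {"tx": 1, "ty": 0, "tz": 0, "wx": 0, "wy": 0, "wz": 0, "jaw": 0.4},
  {"tx": 0.9, "ty": 0, "tz": 0, "wx": 0, "wy": 0, "wz": 0, "jaw": 0.4},
  {"tx": 0.6, "ty": 0, "tz": 0, "wx": 0, "wy": 0, "wz": 0, "jaw": 0.4},
  {"tx": 0, "ty": 0, "tz": 0, "wx": 0, "wy": 0, "wz": 0, "jaw": 0.4},
])

```text
time_s: 16.2
position: [0.5826, -0.0312, 0.0185]
ee_rot: [[0.999, -0.052, 0.002], [-0.052, -0.999, 0.0], [0.002, -0.0, -1.0]]
wrist_force: [-0.9, 0.1, 0.2]
finger_gap: 0.0372
grasp_force: 0.0
```

```bash
python3 - <<'E'
from h import *
o=observe();print("tcp",st(o["position"]*1000),o["position"][2],o["wrist_force"])
c=capture("scene");f=c["frame"]
save("scene7",cv2.resize(f[150:280,240:450],None,fx=3,fy=3,interpolation=cv2.INTER_CUBIC))
E
```

```text
tcp [[ -98.97016918 -235.33751284]] 0.018505949203380695 [-0.93300837  0.1279851   0.21268322]
```

View pics/scene7.png

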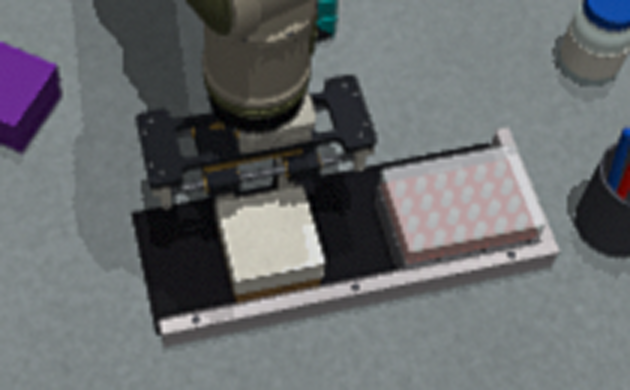

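The freezer box at (275,240) is square in front of the gripper and about 10 mm from the long rail. The tip box at (460,205) is still home. I push the freezer box to the rail.

Emit:
play_rows([
  {"tx": 0.4, "ty": 0, "tz": 0, "wx": 0, "wy": 0, "wz": -0.2, "jaw": 0.4},
  {"tx": 0.4, "ty": 0, "tz": 0, "wx": 0, "wy": 0, "wz": 0, "jaw": 0.4},
  {"tx": 0.3, "ty": 0, "tz": 0, "wx": 0, "wy": 0, "wz": 0, "jaw": 0.4},
  {"tx": 0.2, "ty": 0, "tz": 0, "wx": 0, "wy": 0, "wz": 0, "jaw": 0.4},
  {"tx": 0, "ty": 0, "tz": 0, "wx": 0, "wy": 0, "wz": 0, "jaw": 0.4},
])

```text
time_s: 16.75
position: [0.5946, -0.0318, 0.0186]
ee_rot: [[0.999, -0.049, 0.001], [-0.049, -0.999, 0.0], [0.001, -0.0, -1.0]]
wrist_force: [-0.0, -0.9, -0.2]
finger_gap: 0.0368
grasp_force: 0.0
```

Emit:
play_rows([
  {"tx": 0.2, "ty": 0, "tz": 0, "wx": 0, "wy": 0, "wz": 0, "jaw": 0.4},
  {"tx": 0.1, "ty": 0, "tz": 0, "wx": 0, "wy": 0, "wz": 0, "jaw": 0.4},
  {"tx": 0, "ty": 0, "tz": 0, "wx": 0, "wy": 0, "wz": 0, "jaw": 0.4},
])

```text
time_s: 17.05
position: [0.5945, -0.0319, 0.0186]
ee_rot: [[0.999, -0.049, -0.004], [-0.049, -0.999, -0.0], [-0.004, 0.001, -1.0]]
wrist_force: [-6.8, 0.6, 5.5]
finger_gap: 0.0371
grasp_force: 3.9
```

Emit:
play_rows([
  {"tx": -1.8, "ty": 0, "tz": 0, "wx": 0, "wy": 0, "wz": 0, "jaw": 0.35},
  {"tx": -1.5, "ty": 0, "tz": 0, "wx": 0, "wy": 0, "wz": 0, "jaw": 0.35},
  {"tx": 0, "ty": 0, "tz": -4, "wx": 0, "wy": 0, "wz": 0, "jaw": 0.35},
  {"tx": 0, "ty": 0, "tz": -4, "wx": 0, "wy": 0, "wz": 0, "jaw": 0.35},
  {"tx": 0, "ty": 0, "tz": -4, "wx": 0, "wy": 0, "wz": 0, "jaw": 0.35},
  {"tx": 3.5, "ty": 3.5, "tz": 0, "wx": 0, "wy": 0, "wz": 0, "jaw": 0.35},
  {"tx": 4, "ty": 3.5, "tz": 0, "wx": 0, "wy": 0, "wz": 0, "jaw": 0.35},
  {"tx": 0, "ty": 0, "tz": 0, "wx": 0, "wy": 0, "wz": -8, "jaw": 0.35},
])

```text
time_s: 17.85
position: [0.6377, -0.1078, 0.1395]
ee_rot: [[0.996, 0.085, 0.005], [0.085, -0.996, -0.003], [0.005, 0.004, -1.0]]
wrist_force: [-1.0, -0.2, -0.7]
finger_gap: 0.0324
grasp_force: 0.0
```

Emit:
play_rows([
  {"tx": 0, "ty": 0, "tz": 0, "wx": 0, "wy": 0, "wz": -8, "jaw": 0.35},
  {"tx": 0, "ty": 0, "tz": 0, "wx": 0, "wy": 0, "wz": -8, "jaw": 0.35},
  {"tx": 0, "ty": 0, "tz": 0, "wx": 0, "wy": 0, "wz": -8, "jaw": 0.35},
  {"tx": 0, "ty": 0, "tz": 0, "wx": 0, "wy": 0, "wz": -8, "jaw": 0.35},
  {"tx": 0, "ty": 0, "tz": 0, "wx": 0, "wy": 0, "wz": -8, "jaw": 0.35},
  {"tx": 0, "ty": 0, "tz": 0, "wx": 0, "wy": 0, "wz": -8, "jaw": 0.35},
  {"tx": 0, "ty": 0, "tz": 0, "wx": 0, "wy": 0, "wz": -8, "jaw": 0.35},
  {"tx": 0, "ty": 0, "tz": 0, "wx": 0, "wy": 0, "wz": -8, "jaw": 0.35},
])

```text
time_s: 18.65
position: [0.6335, -0.1019, 0.1388]
ee_rot: [[0.35, 0.937, 0.001], [0.937, -0.35, -0.0], [0.0, 0.001, -1.0]]
wrist_force: [0.6, -0.6, -0.6]
finger_gap: 0.0325
grasp_force: 0.0
```

Emit:
play_rows([
  {"tx": 0, "ty": 0, "tz": 0, "wx": 0, "wy": 0, "wz": -8, "jaw": 0.35},
  {"tx": 0, "ty": 0, "tz": 0, "wx": 0, "wy": 0, "wz": -8, "jaw": 0.35},
  {"tx": 0, "ty": 0, "tz": 0, "wx": 0, "wy": 0, "wz": -2, "jaw": 0.35},
  {"tx": 0, "ty": 0, "tz": 0, "wx": 0, "wy": 0, "wz": 0, "jaw": 0.35},
  {"tx": 0, "ty": 0, "tz": 0, "wx": 0, "wy": 0, "wz": 0, "jaw": 0.35},
])

```text
time_s: 19.15
position: [0.6333, -0.1018, 0.1386]
ee_rot: [[0.052, 0.999, 0.0], [0.999, -0.052, 0.0], [0.0, 0.0, -1.0]]
wrist_force: [0.4, -0.2, -0.5]
finger_gap: 0.0325
grasp_force: 0.0
```

```bash
python3 - <<'E'
from h import *
o=observe();print("tcp",st(o["position"]*1000),o["position"][2],o["ee_rot"][:,0])
c=capture("top");f=c["frame"]
save("top8",cv2.resize(f[130:280,200:420],None,fx=3,fy=3,interpolation=cv2.INTER_CUBIC))
E
```

```text
tcp [[ -44.90663807 -303.46849176]] 0.1386156893365104 [5.19800856e-02 9.98648122e-01 8.24507585e-06]
```

View pics/top8.png

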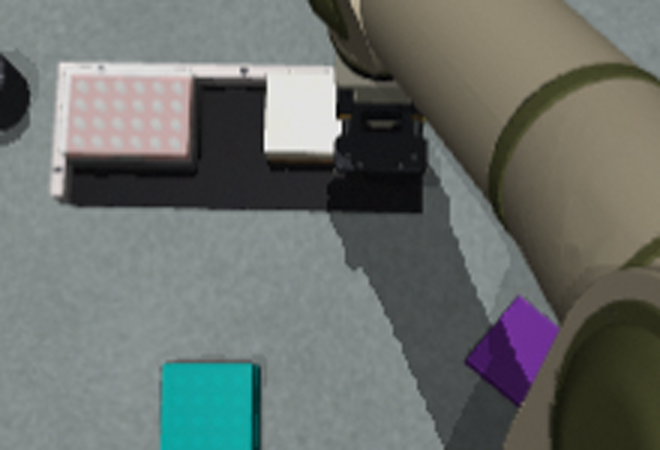

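The freezer box is flush to the long rail at crop (265–337, 70–160), and the gripper stands to its right. Lower and push to close the gap.

Emit:
play_rows([
  {"tx": 0, "ty": 0.4, "tz": 4, "wx": 0, "wy": 0, "wz": -0.2, "jaw": 0.35},
  {"tx": 0, "ty": 0, "tz": 4, "wx": 0, "wy": 0, "wz": 0, "jaw": 0.35},
  {"tx": 0, "ty": 0, "tz": 2.5, "wx": 0, "wy": 0, "wz": 0, "jaw": 0.35},
  {"tx": 0, "ty": 0, "tz": 1.5, "wx": 0, "wy": 0, "wz": 0, "jaw": 0.35},
  {"tx": 1, "ty": 0, "tz": 0, "wx": 0, "wy": 0, "wz": 0, "jaw": 0.35},
  {"tx": 1, "ty": 0, "tz": 0, "wx": 0, "wy": 0, "wz": 0, "jaw": 0.35},
  {"tx": 1, "ty": 0, "tz": 0, "wx": 0, "wy": 0, "wz": 0, "jaw": 0.35},
  {"tx": 1, "ty": 0, "tz": 0, "wx": 0, "wy": 0, "wz": 0, "jaw": 0.35},
])

```text
time_s: 20.0
position: [0.6398, -0.0609, 0.02]
ee_rot: [[0.045, 0.999, 0.002], [0.999, -0.045, -0.0], [-0.0, 0.002, -1.0]]
wrist_force: [-0.7, -0.8, 0.4]
finger_gap: 0.0326
grasp_force: 0.6
```

Emit:
play_rows([
  {"tx": 1, "ty": 0, "tz": 0, "wx": 0, "wy": 0, "wz": 0, "jaw": 0.35},
  {"tx": 1, "ty": 0, "tz": 0, "wx": 0, "wy": 0, "wz": 0, "jaw": 0.35},
  {"tx": 1, "ty": 0, "tz": 0, "wx": 0, "wy": 0, "wz": 0, "jaw": 0.35},
  {"tx": 0.8, "ty": 0, "tz": 0, "wx": 0, "wy": 0, "wz": 0, "jaw": 0.35},
  {"tx": 0.5, "ty": 0, "tz": 0, "wx": 0, "wy": 0, "wz": 0, "jaw": 0.35},
  {"tx": 0.3, "ty": 0, "tz": 0, "wx": 0, "wy": 0, "wz": 0, "jaw": 0.35},
  {"tx": 0.2, "ty": 0, "tz": 0, "wx": 0, "wy": 0, "wz": 0, "jaw": 0.35},
  {"tx": 0, "ty": 0, "tz": 0, "wx": 0, "wy": 0, "wz": 0, "jaw": 0.35},
])

```text
time_s: 20.8
position: [0.6412, -0.0137, 0.0185]
ee_rot: [[0.045, 0.999, -0.0], [0.999, -0.045, 0.0], [0.0, -0.0, -1.0]]
wrist_force: [-0.6, -1.4, 1.3]
finger_gap: 0.0326
grasp_force: 0.8
```

Emit:
play_rows([
  {"tx": 0.2, "ty": 0, "tz": 0, "wx": 0, "wy": 0, "wz": 0, "jaw": 0.35},
  {"tx": 0.2, "ty": 0, "tz": 0, "wx": 0, "wy": 0, "wz": 0, "jaw": 0.35},
  {"tx": 0, "ty": 0, "tz": 0, "wx": 0, "wy": 0, "wz": 0, "jaw": 0.35},
])

```text
time_s: 21.1
position: [0.6412, -0.0109, 0.0184]
ee_rot: [[0.046, 0.999, -0.001], [0.999, -0.046, -0.001], [-0.001, -0.001, -1.0]]
wrist_force: [-0.3, -5.3, 1.5]
finger_gap: 0.0324
grasp_force: 2.4
```

```bash
python3 - <<'E'
from h import *
o=observe();print("tcp",st(o["position"]*1000),o["position"][2],o["wrist_force"])
E
```

```text
tcp [[ -41.43027737 -212.25635175]] 0.018413744326931627 [-0.25600342 -5.34888745  1.45035361]
```

At the expected contact position (−212). I press a little more, then retreat and check.

Emit:
play_rows([
  {"tx": 0.2, "ty": 0, "tz": 0, "wx": 0, "wy": 0, "wz": 0, "jaw": 0.35},
  {"tx": 0.1, "ty": 0, "tz": 0, "wx": 0, "wy": 0, "wz": 0, "jaw": 0.35},
  {"tx": 0, "ty": 0, "tz": 0, "wx": 0, "wy": 0, "wz": 0, "jaw": 0.35},
])

```text
time_s: 21.4
position: [0.6412, -0.0109, 0.0184]
ee_rot: [[0.048, 0.999, -0.001], [0.999, -0.048, -0.005], [-0.005, -0.001, -1.0]]
wrist_force: [-1.1, -11.3, 3.8]
finger_gap: 0.0324
grasp_force: 6.0
```

Emit:
play_rows([
  {"tx": -1, "ty": 0, "tz": 0, "wx": 0, "wy": 0, "wz": 0, "jaw": 0.35},
  {"tx": -2, "ty": 0, "tz": 0, "wx": 0, "wy": 0, "wz": 0, "jaw": 0.35},
  {"tx": -2, "ty": 0, "tz": -4, "wx": 0, "wy": 0, "wz": 0, "jaw": 0.35},
  {"tx": -3, "ty": 0, "tz": -4, "wx": 0, "wy": 0, "wz": 0, "jaw": 0.35},
  {"tx": -3, "ty": 0, "tz": -4, "wx": 0, "wy": 0, "wz": 0, "jaw": 0.35},
  {"tx": -4, "ty": -2, "tz": -3, "wx": 0, "wy": 0, "wz": 0, "jaw": 0.35},
  {"tx": -4, "ty": -2, "tz": 0, "wx": 0, "wy": 0, "wz": 0, "jaw": 0.35},
  {"tx": 0, "ty": 0, "tz": 0, "wx": 0, "wy": 0, "wz": 0, "jaw": 0.35},
])

```text
time_s: 22.2
position: [0.5915, -0.199, 0.1665]
ee_rot: [[0.053, 0.999, -0.001], [0.999, -0.053, -0.003], [-0.003, -0.001, -1.0]]
wrist_force: [-0.2, -0.1, -0.5]
finger_gap: 0.0329
grasp_force: 0.0
```

```bash
python3 - <<'E'
from h import *
o=observe();print("tcp",st(o["position"]*1000),o["position"][2])
c=capture("top");F=c["frame"];s=F.sum(2).astype(float)
save("top9",cv2.resize(F[130:280,140:360],None,fx=3,fy=3,interpolation=cv2.INTER_CUBIC))
def edge(v,a,z):
    d=-np.diff(cv2.GaussianBlur(v[None].astype(np.float32),(3,1),0)[0]);k=a+np.argmax(d[a:z]);y0,y1,y2=d[k-1:k+2]
    return k+.5+.5*(y0-y2)/(y0-2*y1+y2)
for n,pts,h,ax in (("fre right y'",[[edge(s[y],285,300),y] for y in range(158,176,2)],.052,1),("fre near x'",[[x,edge(s[:,x],174,190)] for x in range(269,287,2)],.052,0),("tip near x'",[[x,edge(s[:,x],175,190)] for x in range(226,260,3)],.062,0)):
    W=st(ray(c,pts,h)*1000);print(n,np.median(W[:,ax]),np.degrees(np.polyfit(W[:,1-ax],W[:,ax],1)[0]))
E
```

```text
tcp [[ -81.96033171 -402.50631125]] 0.16649855625550666
fre right y' -203.4013789050106 -1.0439192020687862
fre near x' -78.641598571489 -0.9639635070746744
tip near x' -85.04015618221621 -0.5564273625659905
```

View pics/top9.png

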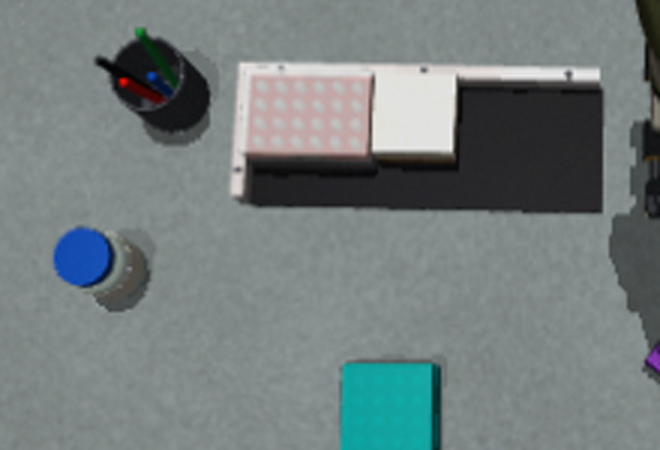

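The tip box (crop 245–372) and freezer box (373–457) form a tight row flush with both rails, and the jar and pot have not moved. The measured edges agree: freezer right side at −203.4 mm, near side at −78.6 mm. I hand it in.

```bash
python3 -c "
from bench import *
print(sign_off())"
```

```text
the job is handed in; nothing more can be done
None
```

I handed the job in after about 22 s of robot time, with the tip box seated in the corner first and the freezer box then snug against it; edge measurements were within about 1 mm of home, and sign-off returned no verdict.

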